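Fit the battery and snap the cover onto a vacuum readout

ROBOT

A 7-joint arm with a two-finger parallel gripper is mounted at the origin on the work surface. World frame = base frame: x ahead of the robot, y to its left, z up, the work surface at z = 0. Lengths are in mm, angles in rad, forces in N, time in s.
With the tool pointing down it reaches from about 425 to 800 mm from the base axis. Payload 8.3 kg.
Tool frame: the origin (TCP) lies on the centre line of the jaws, within the pads' length; the fingertips stand 17 mm ahead of it and the grasp point (between the pads) lies 2 mm behind it; z points along the fingers, y is the line along which they close (so a half turn about z gives the same grasp; the last joint's range is limited). The gripper opens to 85 mm and grips with 20 to 120 N. Pads are 22 mm wide; open, the fingers measure 114 mm over their backs; the gripper's body (76 mm by 85 mm) begins 54 mm behind the grasp point. The pads swing forward as they close: fully open they stand 13 mm farther back than shut.
Start: joints at [-1.399, 0.383, 0.016, 1.37, -0.006, 1.388, -0.046], TCP at [145.355, 607.846, 248.279] pointing down, gripper open.
Joint ranges: [-2.95, 2.95], [-0.25, 2.06], [-1.52, 1.56], [0.18, 2.33], [-1.44, 4.58], [0.02, 2.06], [-3.01, 3.01]. Speed limits (rad/s): [2.39, 2.39, 3.01, 3.01, 3.14, 3.14, 3.14].

INTERFACE

Orientations are given as a 3x3 rotation matrix whose columns are the frame's x, y, z axes.
In Python, from plant import telemetry, get_image, workorder, find_in gives the robot as it stands.
- The arm moves only by the tool play_rows, never from a script. Its argument "plan" is a list that holds one entry, the list of rows, each a list of 7 numbers: the shift along the tool's x, y, z scaled (see below), then the turn, a rotation vector about the tool's x, y, z scaled (see below), then the opening, from -1 (shut) to 1 (fully open). In form: [[[dx, dy, dz, ax, ay, az, gripper], ...]]. A call has 1 to 20 rows; each row shifts and turns the commanded pose from where the row before left it, along the tool's axes as they then stand; what a row does not reach is not made up. The controller multiplies each number of a shift by 0.05 m and each number of a turn by 4 degrees. A row lasts 1/8 s, in which the tool goes at most 62.5 mm and 10.7 degrees, less where a joint would pass 70% of its speed; a pose out of reach is approached as far as the arm can. A call with a number of a shift or a turn outside -1 to 1 is refused whole. A call with a gripper value outside its range is refused whole. The fingers move at their own pace and stop on an object; "squeeze" is the grip in N (left out, the last holds). Time passes only in rows, so rows that do not move let the fingers close. It gives the time, the measured TCP pose, the force, the opening and the grip force at its end, in the units of the state.
- telemetry.state(): the state, without advancing time (a new reading comes with each control period).
- get_image(name): name is "side" or "top" or "wrist"; returns a dict with "pixels" (400x640x3 uint8, blue, green, red), "fov_y" (degrees; the focal length in pixels is half the picture's height over the tangent of half this angle, whatever the lens; pixels are square), "cx", "cy" (the principal point, pixels), "k1" (the pictures are not rectified: a ray, as slopes to the right and down, at radius r is drawn at 1 + k1 r^2 times it, then the intrinsics apply), "position" and "orientation" of the camera in the world. Camera axes: x right, y down, z forward; pixel columns grow to the right and rows downward; lengths in mm; the calibration is good to about 2 mm. A picture is of the moment at which its call begins. There is no depth.
- workorder.close_job(): hands the job in; it is judged then, once.
Trained networks look in a picture, given as the dict that the camera call returned (one of the last four; its "shot" number tells which), for a name from the list of things; names that differ only in an ending like _2 or _b are one class to them, and where a whole thing is asked for, a point or a joint stands for the part that bears it (a point fixed in the world has none). Each returns a list of dicts, best first, with "conf" (0 to 1); they miss things now and then, are a little off and sometimes report something else, mostly with a low value. They report only what shows in the picture. A call takes as long as a camera call. They do not tell look-alikes from the thing itself.
- find_in(label, picture): "point" ([column, row] in pixels, amid what is visible of it).
The state is a dict: "clock": time; "q": joint angles; "qd": joint speeds; "effort": joint torques, N m; "ee_pos": TCP position; "tcp_rot": TCP orientation; "force": force on the tool from outside, world axes, zero at the start; "wrist_torque": the same for the moment, N m; "gripper_width": finger opening in mm; "grasp_force": force on a finger pad.
Only numpy, scipy, OpenCV 4.12 (cv2) and the standard library are available. Lean on these libraries where they do the work, as an engineer would, in place of code of your own. Each camera call takes 0.05 s, during which the arm holds its last target. There are 200 camera calls.

TASK

Put the new battery in the open compartment in the back of the vacuum readout, lying flat on the compartment floor with its studs at the brass contacts. Then set the battery cover over it and press down until it clicks fully home at both ends, and finish while still holding the cover firmly pressed down with the fingers; do not let go. Leave everything else on the bench where it is.

Things in the scene. Friction and masses are not known exactly. Their poses are not given: they have to be found in the camera images.
- compartment (a point): Centre of the battery compartment's mouth, level with the readout's flat blue back, 65 mm above the bench. z up, x along the compartment towards its end with two brass contact blades. The battery pocket centred here is 53.5 mm along x, 31.5 mm along y, 12 mm deep. Beyond each end of it, 29 to 47 mm from the centre along x, is a slot 21 mm wide in y and 20 mm deep for a leg of the cover.
- readout: Vacuum readout, fixed: blue and grey case 170 x 124 mm lying face down on a 196 x 146 x 5 mm rubber pad, four 3 mm rubber feet at the corners of its back. Axes as the compartment's; origin on the bench, 65 mm below the compartment's mouth.
- catch_near (a joint): White sprung catch at the outer side of the slot at the -x end of the compartment: a round nose 6 mm thick, its top 1 mm below the back's surface, 37 mm from the centre along x. Value 0 at rest; it yields outwards by up to 3.5 mm (5 N per mm) as the cover's bead passes, then springs back over the bead.
- catch_far (a joint): The same catch at the +x end.
- battery: 9 V block battery, 48.5 (x, with its studs) x 26.5 (y) x 17.5 mm (z), about 46 g, silver with a black end, lying flat on the bench. Origin at the centre of its underside; x towards the studs. In the pocket its top stands 5.5 mm above the readout's back, so it can be let down gripped by its upper half, with the fingertips just clear of the back.
- battery_studs (a point): Midway between the two terminal studs (at +23 mm in the battery's x, 8.75 mm up). It must end at the brass-contact end of the pocket.
- cover: Grey plastic battery cover, about 40 g: a flat hollow cap 98 (x) x 46 (y) x 12 mm standing on two snap legs that reach 15 mm below its rim, 34 mm either side of the centre along x, 16 mm wide in y, each with an outward bead. Origin midway between the leg tips; top 27 mm above it; same both ways round. Grip the cap by its 46 mm width, or set it in place and press with shut fingers.
- cover_rim (a point): Centre of the cover's rim plane, 15 mm above the cover's origin; at the compartment's mouth when home, rim flat on the back. Lowered in, the beads first rest on the catches, rim about 9 mm above the back; about 10 to 20 N pushes them past, peaking with the rim 4 to 6 mm above the back, then it suddenly drops and climbs again as the rim lands. Pressed crooked, the ends click one after the other.
- clamp: Bystander: aluminium flange clamp ring with wing nut, 62 mm across, 16 mm high. Origin under the ring's centre.
- dish: Bystander: white porcelain dish, 72 mm across, 26 mm high.
- adaptor_a: Bystander: brass spool-shaped adaptor, 42 mm across, 62 mm high.
- adaptor_b: Bystander: dark spool-shaped adaptor, 36 mm across, 53 mm high.
- gauge_head: Bystander: upright gauge head, 40 mm across, 101 mm high.
- centring_ring: Bystander: flat steel centring ring, 40 mm across, 9 mm high.
- screwdriver: Bystander: screwdriver with a black handle, 170 mm long, lying near the robot. Origin at its middle.
Mind the look-alikes: they are no part of the job. Leave any orange or purple look-alike of the cover alone.

How it is judged:
By the outcome, as a careful person would: the job done as asked, in the order asked, and still so for the second after the job is handed in, while the arm keeps its last pose, push and grip.
It also fails if it takes over 64 s, if anything falls off the work surface, if the arm or the gripper's body presses on something with over 40 N, if the wrist force passes 120 N, or if a joint passes its speed limit or range.

## Working session

There is one attempt and no reset: what is moved stays moved. The work goes in short steps, Python scripts to look and compute and a tool call to move; the robot and the scene stay as the last step left them, time stands still between calls to the robot, and variables do not carry over. Pictures are saved under pics/ and viewed, at most 10 in all, crops included, and the job is handed in when it is done.

Besides the shell and the picture viewer there is one more tool, called after "Request:" by a JSON object that holds its "name" and its "arguments", one argument or row to a line. play_rows: Moves the arm, as the interface text tells. Its arguments: {"type":"object","properties":{"plan":{"type":"array","items":{"type":"array","items":{"type":"array","items":{"type":"number"}}}},"squeeze":{"type":"number"}},"required":["plan"]}

```bash
mkdir -p pics; cat > h.py <<'E'
import numpy as np, cv2
from plant import telemetry, get_image, workorder, find_in
def K(im):
    h,w=im["pixels"].shape[:2]; f=h/2/np.tan(np.radians(im["fov_y"])/2)
    return np.array([[f,0,im["cx"]],[0,f,im["cy"]],[0,0,1.]]), np.array([im["k1"],0,0,0,0.])
def RT(im): return np.array(im["orientation"],float).reshape(3,3), np.array(im["position"],float)
def ray(im,p):
    k,d=K(im); 
    u=cv2.undistortPoints(np.array([[p]],float),k,d)[0,0]; R,t=RT(im)
    return t, R@np.array([u[0],u[1],1.])
def at(im,p,z):
    t,d=ray(im,p); return t+d*(z-t[2])/d[2]
def proj(im,P):
    k,d=K(im); R,t=RT(im); P=np.atleast_2d(np.array(P,float))
    return cv2.projectPoints((P-t)@R,np.zeros(3),np.zeros(3),k,d)[0][:,0]
def save(im,n,crop=None,s=1):
    a=im["pixels"]
    if crop: x0,y0,x1,y1=crop; a=a[y0:y1,x0:x1]
    cv2.imwrite("pics/"+n,cv2.resize(a,None,fx=s,fy=s,interpolation=cv2.INTER_CUBIC))
E
python3 - <<'E'
from h import *
s=telemetry.state(); print(s["clock"],s["ee_pos"],np.round(s["tcp_rot"],3).tolist(),s["force"],s["gripper_width"])
ims={n:get_image(n) for n in("top","side","wrist")}
a=[]
for n,im in ims.items():
    print(n,im["fov_y"],im["k1"],np.round(im["position"]).tolist(),np.round(im["orientation"],2).tolist())
    save(im,n+"0.png")
    if n!="wrist":
      for l in("compartment","readout","catch_near","catch_far","battery","battery_studs","cover","cover_rim"):
        print(l,[(np.round(r["point"],1).tolist(),round(r["conf"],2)) for r in find_in(l,im)[:4]])
E
```

```text
0.0 [145.2550615  607.41116309 247.27226051] [[-0.973, 0.233, -0.0], [0.233, 0.973, -0.002], [-0.0, -0.002, -1.0]] [ 0.23817114 -0.07908488  0.18865397] 85.39684249946025
top 51.3082489203998 -0.017979884389170593 [399.0, -2.0, 1188.0] [[0.01, -0.99, 0.15], [-1.0, -0.01, 0.0], [-0.0, -0.15, -0.99]]
compartment [([331.5, 198.1], 0.58)]
readout [([327.6, 195.5], 0.68)]
catch_near [([421.9, 230.2], 0.72)]
catch_far []
battery [([230.5, 224.6], 0.67), ([422.5, 230.4], 0.61)]
battery_studs []
cover [([464.1, 209.1], 0.86), ([399.9, 283.3], 0.76), ([423.0, 228.9], 0.68)]
cover_rim [([399.4, 283.4], 0.93), ([419.2, 227.8], 0.7)]
side 45.500606981053295 -0.11328374956165804 [-31.0, -766.0, 1079.0] [[0.79, -0.46, 0.42], [-0.62, -0.56, 0.55], [-0.02, -0.69, -0.72]]
compartment [([330.7, 209.7], 0.93)]
readout [([332.1, 206.7], 0.64)]
catch_near [([396.5, 352.8], 0.47), ([263.4, 177.4], 0.26)]
catch_far []
battery [([346.1, 151.6], 0.67), ([261.7, 176.7], 0.47)]
battery_studs []
cover [([367.4, 282.2], 0.76), ([309.5, 301.8], 0.76), ([418.1, 298.9], 0.7)]
cover_rim [([309.3, 297.3], 0.85), ([422.4, 297.4], 0.67), ([332.1, 209.4], 0.6), ([367.4, 281.8], 0.57)]
wrist 58.58658213552129 0.0037463783275321983 [73.0, 625.0, 374.0] [[0.23, 0.93, 0.28], [0.97, -0.22, -0.07], [-0.0, 0.29, -0.96]]
```

View pics/top0.png

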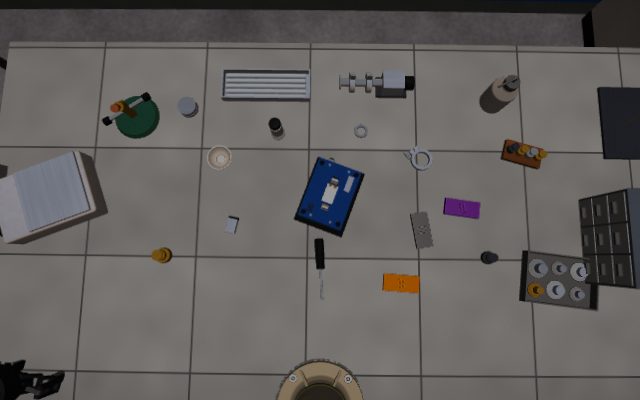

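View pics/side0.png

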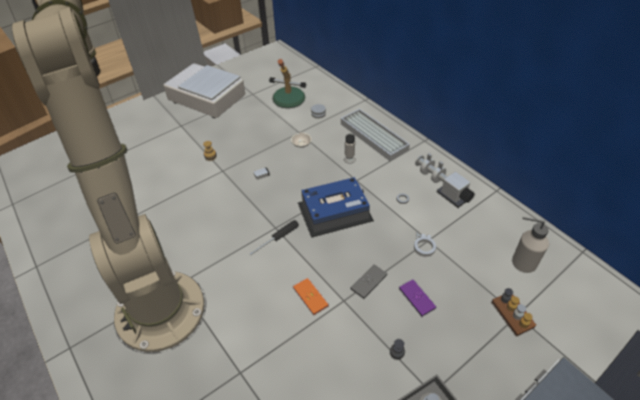

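The top view shows the battery at about (231,225), the readout at (330,197) and the grey cover at (422,230). The look-alikes are orange at (401,283) and purple at (462,208). I'll make an enlarged montage of both views for the yaws.

```bash
python3 - <<'E'
from h import *
t=get_image("top"); s=get_image("side")
def c(im,x,y,w,h,W,H): return cv2.resize(im["pixels"][y:y+h,x:x+w],(W,H),interpolation=cv2.INTER_CUBIC)
a=c(t,290,155,80,85,400,425); b=np.vstack([c(t,210,212,40,25,320,200),c(t,402,205,40,28,320,225)])
cv2.imwrite("pics/m1.png",np.hstack([a,b]))
print(at(t,[231,225],17).round(1),at(t,[330,195],65).round(1),at(t,[422,230],27).round(1))
print(at(s,[261.5,173],17).round(1),at(s,[335,199],65).round(1),at(s,[369,281],27).round(1))
E
```

```text
[482.6 255.9  17. ] [563.9 -21.4  65. ] [ 473.7 -279.2   27. ]
[484.5 250.3  17. ] [568.1 -24.9  65. ] [ 474.5 -281.3   27. ]
```

View pics/m1.png

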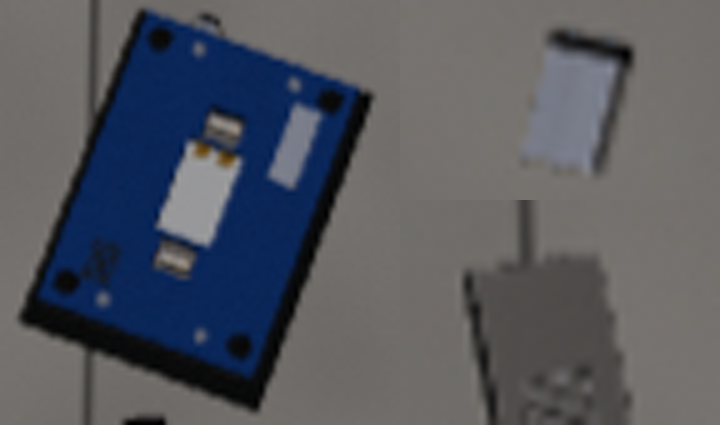

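The brass contacts are at the upper (+x) end of the pocket, so the readout yaw is about -21°. The battery's black stud end also points up, at about -15°, and the cover sits at about +7°. Next I'll hover over the battery and check with the wrist camera.

Request:
{"name": "play_rows", "arguments": {
  "plan": [
    [[-0.825,-0.53,0.214,0,0,0,1],[-0.825,-0.53,0.214,0,0,0,1],[-0.825,-0.53,0.214,0,0,0,1],[-0.825,-0.53,0.214,0,0,0,1],[-0.825,-0.53,0.214,0,0,0,1],[-0.825,-0.53,0.214,0,0,0,1],[-0.825,-0.53,0.214,0,0,0,1],[-0.825,-0.53,0.214,0,0,0,1],[-0.825,-0.53,0.214,0,0,0,1],[-0.825,-0.53,0.214,0,0,0,1],[0,0,0,0,0,0,1],[0,0,0,0,0,0,1]]
  ]
}}

```text
clock: 2.55
ee_pos: [484.7, 254.6, 141.3]
tcp_rot: [[-0.973, 0.233, -0.0], [0.233, 0.973, 0.0], [0.0, 0.0, -1.0]]
force: [-0.5, 0.0, 0.3]
gripper_width: 85.2
grasp_force: 0.0
```

```bash
cat >> h.py <<'E'
def box(lx,ly,z,x0=0,y0=0,yaw=0):
    c,s=np.cos(yaw),np.sin(yaw); P=np.array([[1,1],[1,-1],[-1,-1],[-1,1]])*[lx/2,ly/2]
    P=P@np.array([[c,s],[-s,c]])+[x0,y0]; return np.c_[P,np.full(4,z)]
def st():
    s=telemetry.state(); R=np.array(s["tcp_rot"])
    print("t",round(s["clock"],2),"p",np.round(s["ee_pos"],1),"yaw_y",round(np.degrees(np.arctan2(-R[0,1],R[1,1])),2),"z",R[:,2].round(3),"F",np.round(s["force"],1),"M",np.round(s["wrist_torque"],2),"w",round(s["gripper_width"],1),"g",round(s["grasp_force"],1))
    return s
E
python3 - <<'E'
from h import *
st(); im=get_image("wrist"); save(im,"w1.png")
for l in("battery","battery_studs"):
    for r in find_in(l,im): print(l,r["point"],r["conf"],at(im,r["point"],17.5 if l=="battery" else 8.75).round(1))
E
```

```text
t 2.55 p [484.7 254.6 141.3] yaw_y -13.46 z [-0.  0. -1.] F [-0.5  0.   0.3] M [ 0.06  0.01 -0.02] w 85.2 g 0.0
battery [326.3, 190.6] 0.67 [483.3 259.   17.5]
battery_studs [325.2, 189.0] 0.92 [484.4 258.    8.8]
```

View pics/w1.png

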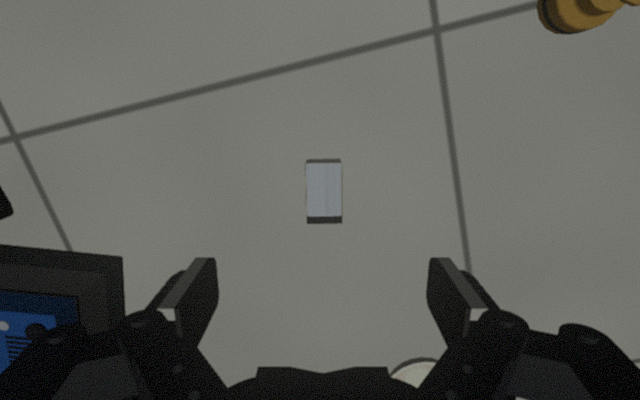

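The wrist picture shows the battery at (324,190), square to the camera. Its black stud end is at the bottom (rows 216-222), which is world +x.

```bash
python3 - <<'E'
from h import *
im=get_image("wrist"); 
g=cv2.cvtColor(im["pixels"],cv2.COLOR_BGR2GRAY)
m=(g[140:240,280:370]>1.12*np.median(g[140:155,280:370])).astype(np.uint8)
n,l,sx,c=cv2.connectedComponentsWithStats(m); i=1+np.argmax(sx[1:,4]); 
pts=np.argwhere(l==i)[:,::-1]+[280,140]; print(sx[i], cv2.minAreaRect(pts.astype(np.float32)))
for p in cv2.boxPoints(cv2.minAreaRect(pts.astype(np.float32))): print(p,at(im,p,17.5).round(1))
for p in([306,222.5],[342,222.5],[306,163],[341.5,163]): print(p,at(im,p,17.5).round(1))
print(g[150:235:1,324].tolist()); print(g[190,295:355].tolist())
E
```

```text
Traceback (most recent call last):
ValueError: attempt to get argmax of an empty sequence
```

```bash
python3 - <<'E'
from h import *
im=get_image("wrist"); 
g=cv2.cvtColor(im["pixels"],cv2.COLOR_BGR2GRAY).astype(int)
print(g[150:235:1,324].tolist()); print(g[170,295:355].tolist()); print(g[210,295:355].tolist())
for p in([306,222.5],[342,222.5],[306,163],[341.5,163]): print(p,at(im,p,17.5).round(1))
E
```

```text
[121, 123, 124, 121, 122, 121, 123, 124, 125, 98, 72, 70, 67, 84, 113, 122, 129, 127, 129, 123, 128, 125, 125, 124, 124, 124, 127, 126, 125, 127, 124, 128, 125, 126, 122, 123, 125, 120, 127, 125, 126, 125, 124, 125, 125, 124, 128, 122, 130, 125, 125, 126, 124, 124, 125, 123, 128, 126, 125, 123, 127, 128, 129, 125, 126, 125, 115, 74, 48, 37, 45, 48, 40, 59, 94, 112, 122, 119, 124, 121, 116, 123, 120, 115, 120]
[121, 123, 122, 124, 124, 121, 124, 121, 112, 107, 120, 126, 128, 128, 126, 130, 131, 127, 126, 128, 130, 131, 127, 125, 129, 130, 131, 129, 130, 128, 121, 129, 125, 131, 128, 123, 128, 125, 126, 128, 128, 129, 129, 128, 123, 121, 118, 121, 121, 120, 122, 125, 123, 124, 122, 121, 121, 124, 120, 121]
[121, 122, 119, 125, 119, 123, 122, 119, 119, 110, 116, 126, 132, 131, 125, 128, 131, 131, 130, 127, 130, 132, 127, 130, 127, 132, 129, 129, 127, 127, 127, 121, 126, 128, 130, 129, 128, 125, 125, 132, 129, 131, 126, 129, 128, 115, 115, 120, 125, 119, 124, 119, 120, 125, 117, 121, 121, 118, 122, 118]
[306, 222.5] [503.8 239.5  17.5]
[342, 222.5] [510.  265.9  17.5]
[306, 163] [459.6 250.6  17.5]
[341.5, 163] [465.5 275.3  17.5]
```

Request:
{"name": "play_rows", "arguments": {
  "plan": [
    [[-0.01,0.05,0.7,0,0,0,0.2],[0,0,0.7,0,0,0,0.2],[0,0,0.6,0,0,0,0.2],[0,0,0.286,0,0,0,0.2],[0,0,0,0,0,0,0.2],[0,0,0,0,0,0,-1],[0,0,0,0,0,0,-1],[0,0,0,0,0,0,-1],[0,0,0,0,0,0,-1],[0,0,0,0,0,0,-1],[0,0,0,0,0,0,-1]]
  ],
  "squeeze": 40
}}

```text
clock: 4.18
ee_pos: [487.0, 257.1, 28.6]
tcp_rot: [[-0.973, 0.233, 0.002], [0.233, 0.973, 0.002], [-0.002, 0.002, -1.0]]
force: [-0.4, -0.9, 6.5]
gripper_width: 25.1
grasp_force: 39.9
```

```bash
python3 - <<'E'
from h import *
st(); im=get_image("wrist"); save(im,"w2.png",(140,120,500,400),1.6)
E
```

```text
t 4.17 p [487.  257.1  28.6] yaw_y -13.45 z [ 0.002  0.002 -1.   ] F [-0.4 -0.9  6.5] M [-0.1   0.19 -0.01] w 25.1 g 39.9
```

View pics/w2.png

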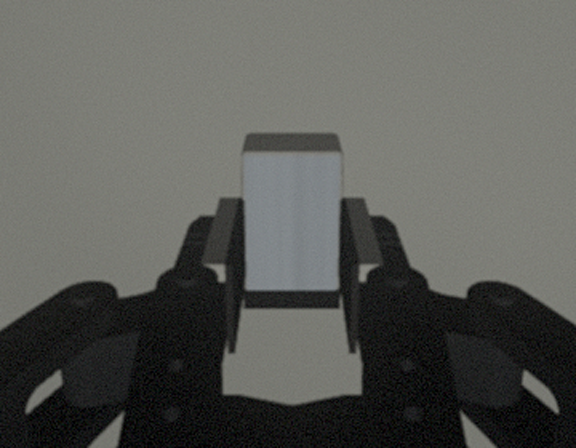

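```bash
python3 - <<'E'
from h import *
im=get_image("wrist"); s=st(); R=np.array(s["tcp_rot"]); p=np.array(s["ee_pos"])
for q in([292.5,151.5],[292,307]):
    P=at(im,[140+q[0]/1.6,120+q[1]/1.6],17.5); print(P.round(1),(R.T@(P-p)).round(1))
E
```

```text
t 4.28 p [487.  257.1  28.6] yaw_y -13.45 z [ 0.002  0.002 -1.   ] F [-0.8  0.2  6. ] M [-0.06  0.13 -0.03] w 25.1 g 39.9
[463.5 263.8  17.5] [24.5  1.1 11. ]
[508.4 253.   17.5] [-21.8   0.9  11.1]
```

Request:
{"name": "play_rows", "arguments": {
  "plan": [
    [[0,0,-0.5,0,0,0,-1],[0,0,-0.9,0,0,0,-1],[0,0,-1,0,0,0,-1],[0,0,-1,0,0,0,-1],[-0.622,-0.866,0,0,0,0,-1],[-0.622,-0.866,0,0,0,0,-1],[-0.622,-0.866,0,0,0,0,-1],[-0.622,-0.866,0,0,0,0,-1],[-0.622,-0.866,0,0,0,0,-1],[-0.622,-0.866,0,0,0,0,-1],[0,0,0,0,0,0.94,-1],[0,0,0,0,0,0.94,-1],[0,0,0,0,0,0,-1],[0,0,0,0,0,0,-1]]
  ]
}}

```text
clock: 6.02
ee_pos: [607.0, -39.4, 197.2]
tcp_rot: [[-0.934, 0.356, 0.0], [0.356, 0.934, 0.0], [-0.0, 0.0, -1.0]]
force: [0.4, 0.3, -0.7]
gripper_width: 24.8
grasp_force: 39.5
```

```bash
python3 - <<'E'
from h import *
st(); im=get_image("wrist"); save(im,"w3.png"); 
for l in("compartment","catch_near","catch_far"):
    for r in find_in(l,im): print(l,r["point"],r["conf"],at(im,r["point"],65).round(1))
E
```

```text
t 6.03 p [607.  -39.4 197.2] yaw_y -20.87 z [ 0.  0. -1.] F [ 0.4  0.3 -0.7] M [-0.01 -0.05 -0.02] w 24.8 g 39.5
compartment [333.4, 109.7] 0.61 [554.6  -9.9  65. ]
catch_near [328.9, 75.9] 0.64 [532.3  -4.9  65. ]
catch_far [328.8, 184.7] 0.75 [604.8 -32.2  65. ]
```

View pics/w3.png

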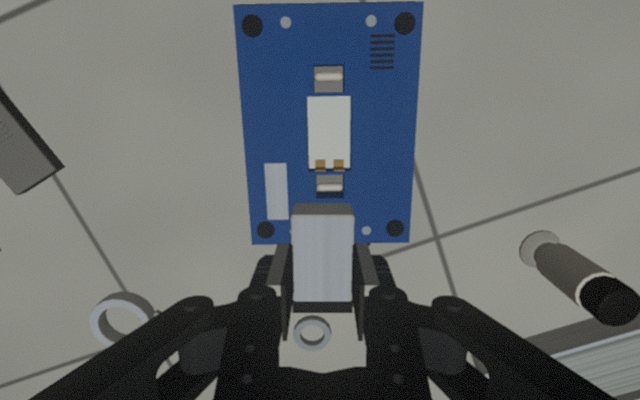

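The wrist view shows the pocket at columns 307-351 and rows 96-171, with the brass at row 165. The slots are at rows 66-92 and 175-197, and the battery is square in the fingers. I'll get subpixel edges next.

```bash
python3 - <<'E'
from h import *
im=get_image("wrist"); s=st(); R=np.array(s["tcp_rot"]); p=np.array(s["ee_pos"])
a=im["pixels"].astype(float); r=a[:,:,2]  # red: blue back is low
def edges(v,o,th=12):
    g=np.gradient(cv2.GaussianBlur(v.reshape(-1,1),(1,5),1).ravel()); 
    return [(i+o,round(g[i],1)) for i in range(1,len(g)-1) if abs(g[i])>th and abs(g[i])>=abs(g[i-1]) and abs(g[i])>abs(g[i+1])]
print("slotcols rows", edges(r[50:215,322:336].mean(1),50,6))
print("pocket cols", edges(r[105:125,290:370].mean(0),290,6), edges(r[140:155,290:370].mean(0),290,6))
print("slot cols", edges(r[70:88,300:360].mean(0),300,6), edges(r[180:194,300:360].mean(0),300,6))
for q in([329,66],[329,92],[329,96],[329,171],[329,175],[329,197],[307,115],[351,115],[307,150],[351,150],[314,79],[344,79],[316,187],[344,187],[235,5],[421,3],[252,243],[410,242]):
    P=at(im,q,65); print(q,P.round(1),(R.T@(P-p)).round(1))
t=get_image("top");
for n in("top","side"):
    c=get_image(n)
    for l in("compartment","battery"):
        for o in find_in(l,c)[:2]: print(n,l,o["point"],o["conf"],at(c,o["point"],65 if l=="compartment" else 186).round(1))
E
```

```text
t 6.28 p [607.  -39.5 197. ] yaw_y -20.94 z [ 0.  0. -1.] F [ 0.  -0.2 -0.5] M [ 0.03 -0.04 -0.01] w 24.9 g 39.5
slotcols rows [(66, np.float64(22.7)), (73, np.float64(14.5)), (80, np.float64(-16.2)), (92, np.float64(-21.3)), (96, np.float64(35.3)), (167, np.float64(-23.1)), (174, np.float64(19.6)), (184, np.float64(17.0)), (191, np.float64(-37.1)), (202, np.float64(10.7))]
pocket cols [(307, np.float64(36.9)), (350, np.float64(-36.4))] [(308, np.float64(36.6)), (350, np.float64(-37.3))]
slot cols [(314, np.float64(23.7)), (342, np.float64(-26.5))] [(316, np.float64(20.3)), (342, np.float64(-22.3))]
[329, 66] [526.3  -2.6  65. ] [ 88.5   5.7 132. ]
[329, 92] [542.3  -8.6  65. ] [ 71.5   5.8 132. ]
[329, 96] [544.8  -9.5  65. ] [ 68.8   5.8 132. ]
[329, 171] [595.  -28.4  65. ] [ 15.2   6.1 132. ]
[329, 175] [597.9 -29.5  65. ] [ 12.1   6.1 132. ]
[329, 197] [613.9 -35.5  65. ] [ -5.    6.2 132. ]
[307, 115] [551.4 -28.7  65. ] [ 55.8  -9.8 132. ]
[351, 115] [5.625e+02 5.000e-01 6.500e+01] [ 55.8  21.5 132. ]
[307, 150] [574.6 -37.9  65. ] [ 30.9 -10.1 132. ]
[351, 150] [586.1  -7.9  65. ] [ 30.9  22.1 132. ]
[314, 79] [530.5 -15.2  65. ] [ 80.1  -4.6 132. ]
[344, 79] [537.9   4.1  65. ] [ 80.1  16.1 132. ]
[316, 187] [603.  -41.9  65. ] [  2.9  -3.6 132. ]
[344, 187] [610.6 -22.2  65. ] [  2.9  17.5 132. ]
[235, 5] [469.5 -46.7  65. ] [125.8 -55.8 132. ]
[421, 3] [511.6  66.9  65. ] [127.1  65.3 132. ]
[252, 243] [ 627.7 -105.7   65. ] [-43.  -54.4 132. ]
[410, 242] [671.6  11.1  65. ] [-42.2  70.4 132. ]
top compartment [214.5, 157.5] 0.56 [665.4 299.   65. ]
side compartment [328.9, 206.5] 0.65 [535.9 -36.8  65. ]
```

Request:
{"name": "play_rows", "arguments": {
  "plan": [
    [[0.42,0.045,0,0,0,0,-1],[0.42,0.045,0,0,0,0,-1],[0,0,0.7,0,0,-0.19,-1],[0,0,0.7,0,0,0,-1],[0,0,0.5,0,0,0,-1],[0,0,0,0,0,0,-1],[0,0,0,0,0,0,-1]]
  ]
}}

```text
clock: 7.5
ee_pos: [570.1, -20.5, 103.1]
tcp_rot: [[-0.938, 0.346, 0.001], [0.346, 0.938, -0.0], [-0.001, 0.0, -1.0]]
force: [0.3, -0.0, -0.4]
gripper_width: 24.5
grasp_force: 39.5
```

```bash
python3 - <<'E'
from h import *
st(); im=get_image("wrist"); save(im,"w4.png",(180,60,480,340),1.9)
E
```

```text
t 7.5 p [570.1 -20.5 103.1] yaw_y -20.22 z [ 0.001 -0.    -1.   ] F [ 0.3 -0.  -0.4] M [-0.04 -0.   -0.01] w 24.5 g 39.5
```

View pics/w4.png

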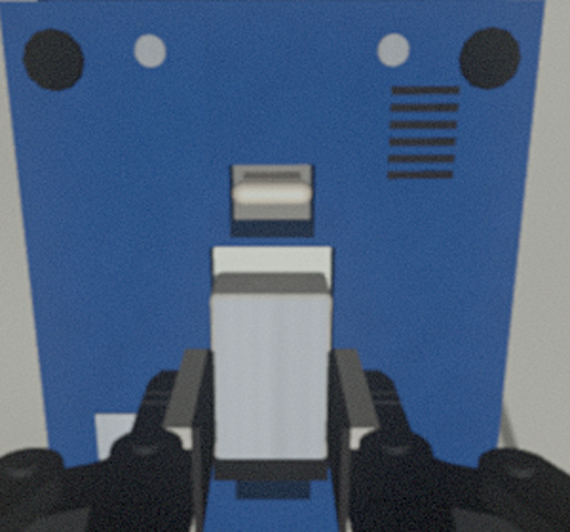

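```bash
python3 - <<'E'
from h import *
im=get_image("wrist"); s=st(); R=np.array(s["tcp_rot"]); p=np.array(s["ee_pos"])
for n,q,z in(("pocket rear L",[212.5,246],65),("R",[332,246],65),("slot L",[232,200],65),("slot R",[313,200],65),("slot out",[272,164.5],65),("slot in",[272,236],65),("bat rear bot L",[216.5,274],74.5),("R",[326,274],74.5),("bat rear top L",[211,293],92),("R",[331,293],92)):
    P=at(im,[180+q[0]/1.9,60+q[1]/1.9],z); print(n,P.round(1),(R.T@(P-p)).round(1))
E
```

```text
t 7.6 p [570.4 -20.5 103.5] yaw_y -20.21 z [ 0.002  0.    -1.   ] F [-0.3  0.   0.8] M [ 0.03 -0.01  0.03] w 24.8 g 39.5
pocket rear L [539.9 -24.   65. ] [ 27.5 -13.8  38.4]
R [550.3   4.4  65. ] [27.5 16.4 38.5]
slot L [530.5 -15.   65. ] [39.4 -8.7 38.4]
slot R [537.5   3.8  65. ] [39.4 11.4 38.4]
slot out [525.6  -2.7  65. ] [48.2  1.2 38.4]
slot in [542.6  -8.9  65. ] [30.1  1.2 38.4]
bat rear bot L [544.5 -23.9  74.5] [ 23.2 -12.2  28.9]
R [553.6   0.9  74.5] [23.2 14.2 29. ]
bat rear top L [543.1 -23.3  92. ] [ 24.6 -12.1  11.4]
R [552.1   1.   92. ] [24.6 13.9 11.5]
```

Request:
{"name": "play_rows", "arguments": {
  "plan": [
    [[0.008,0.008,0.1,0,0,0,-1],[0,0,0.1,0,0,0,-1],[0,0,0.1,0,0,0,-1],[0,0,0.06,0,0,0,-1],[0,0,0,0,0,0,-1],[0,0,0,0,0,0,-1]]
  ]
}}

```text
clock: 8.35
ee_pos: [569.2, -19.9, 84.1]
tcp_rot: [[-0.938, 0.346, 0.0], [0.346, 0.938, -0.0], [-0.0, -0.0, -1.0]]
force: [-0.3, 0.0, -0.5]
gripper_width: 25.5
grasp_force: 39.5
```

No contact force yet. Another 2.5 mm to go.

Request:
{"name": "play_rows", "arguments": {
  "plan": [
    [[0,0,0.03,0,0,0,-1],[0,0,0.02,0,0,0,-1],[0,0,0,0,0,0,-1],[0,0,0,0,0,0,-1]]
  ]
}}

```text
clock: 8.85
ee_pos: [569.3, -19.8, 82.2]
tcp_rot: [[-0.938, 0.345, 0.0], [0.345, 0.938, 0.0], [-0.0, 0.0, -1.0]]
force: [-2.3, 0.2, 5.6]
gripper_width: 24.9
grasp_force: 42.8
```

Request:
{"name": "play_rows", "arguments": {
  "plan": [
    [[0,0,0,0,0,0,-0.1],[0,0,0,0,0,0,-0.1],[0,0,0,0,0,0,-0.1],[0,0,-0.2,0,0,0,-0.1],[0,0,-0.8,0,0,0,0.5],[0,0,-1,0,0,0,1],[-0.6,0,-0.2,0,0,0,1],[0,0,0,0,0,0,1],[0,0,0,0,0,0,1]]
  ]
}}

```text
clock: 9.98
ee_pos: [596.7, -30.2, 191.1]
tcp_rot: [[-0.938, 0.346, -0.001], [0.346, 0.938, -0.0], [0.001, -0.001, -1.0]]
force: [-1.3, 0.5, -0.6]
gripper_width: 85.6
grasp_force: 0.0
```

```bash
python3 - <<'E'
from h import *
st(); im=get_image("wrist"); save(im,"w5.png",(200,20,460,280),2.2); 
E
```

```text
t 9.97 p [596.7 -30.2 191.1] yaw_y -20.23 z [-0.001 -0.    -1.   ] F [-1.3  0.5 -0.6] M [-0.01  0.01 -0.03] w 85.6 g 0.0
```

View pics/w5.png

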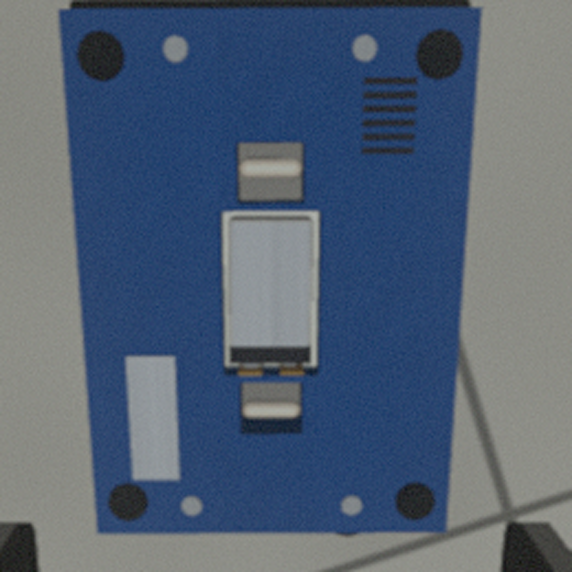

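The battery lies square in the pocket with its black stud end against the brass contacts (crop row 370). On to the cover.

Request:
{"name": "play_rows", "arguments": {
  "plan": [
    [[0.096,-0.923,0,0,0,0,1],[0.096,-0.923,0,0,0,0,1],[0.096,-0.923,0,0,0,0,1],[0.096,-0.923,0,0,0,0,1],[0.096,-0.923,0,0,0,0,1],[0.096,-0.923,0,0,0,0,1],[0,0,0.09,0,0,-0.986,1],[0,0,0.09,0,0,-0.986,1],[0,0,0.09,0,0,-0.986,1],[0,0,0.09,0,0,-0.986,1],[0,0,0.09,0,0,-0.986,1],[0,0,0.09,0,0,-0.986,1],[0,0,0.09,0,0,-0.986,1],[0,0,0,0,0,0,1],[0,0,0,0,0,0,1]]
  ]
}}

```text
clock: 11.9
ee_pos: [474.4, -279.8, 159.9]
tcp_rot: [[-0.992, -0.127, -0.0], [-0.127, 0.992, 0.0], [0.0, 0.0, -1.0]]
force: [-0.1, 0.2, -0.1]
gripper_width: 85.3
grasp_force: 0.0
```

```bash
python3 - <<'E'
from h import *
st(); im=get_image("wrist"); save(im,"w6.png"); 
for l in("cover","cover_rim"):
    for r in find_in(l,im): print(l,r["point"],r["conf"],at(im,r["point"],27).round(1))
E
```

```text
t 11.9 p [ 474.4 -279.8  159.9] yaw_y 7.32 z [-0.  0. -1.] F [-0.1  0.2 -0.1] M [ 0.01 -0.02  0.07] w 85.3 g 0.0
cover [455.3, 13.5] 0.82 [ 343.5 -207.2   27. ]
cover [325.4, 185.2] 0.59 [ 470.4 -276.8   27. ]
cover [163.2, 239.4] 0.56 [ 530.6 -398.    27. ]
cover [64.6, 52.7] 0.5 [ 400.8 -463.8   27. ]
cover_rim [322.9, 185.8] 0.95 [ 471.1 -278.6   27. ]
cover_rim [164.2, 240.0] 0.83 [ 531.  -397.2   27. ]
cover_rim [458.1, 12.3] 0.66 [ 342.6 -205.5   27. ]
```

View pics/w6.png

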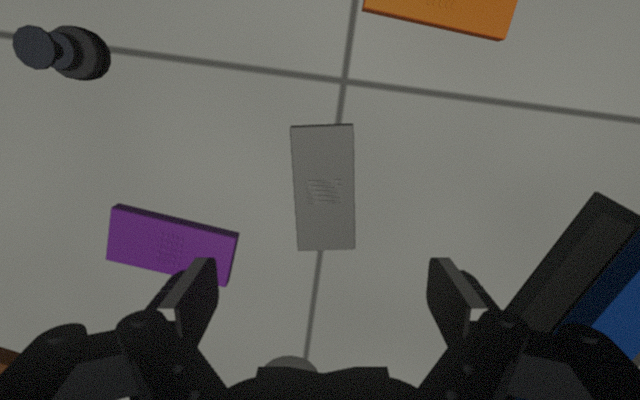

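The grey cover is at columns 291-355 and rows 127-250, with the purple one to its left and the orange one at the top.

```bash
python3 - <<'E'
from h import *
im=get_image("wrist"); s=st(); R=np.array(s["tcp_rot"]); p=np.array(s["ee_pos"])
for q in([291.5,128.5],[353,126.5],[298,250],[355.5,248.5]):
    P=at(im,q,27); print(P.round(1),(R.T@(P-p)).round(1))
E
```

```text
t 12.1 p [ 474.7 -280.1  160.1] yaw_y 7.37 z [ 0. -0. -1.] F [-0.3 -1.2  0.1] M [ 0.02 -0.03 -0.02] w 85.3 g 0.0
[ 432.  -306.8   27. ] [ 45.8 -21.  133.1]
[ 424.9 -263.1   27. ] [ 47.2  23.3 133.1]
[ 526.7 -291.7   27. ] [-50.1 -18.2 133.1]
[ 519.6 -246.4   27. ] [-48.8  27.7 133.1]
```

Request:
{"name": "play_rows", "arguments": {
  "plan": [
    [[-0.03,0.036,0.6,0,0,-0.49,0.5],[0,0,0.7,0,0,0,0.5],[0,0,0.6,0,0,0,0.5],[0,0,0.4,0,0,0,0.5],[0,0,0.3,0,0,0,0.5],[0,0,0,0,0,0,0.5],[0,0,0,0,0,0,-1],[0,0,0,0,0,0,-1],[0,0,0,0,0,0,-1],[0,0,0,0,0,0,-1],[0,0,0,0,0,0,-1]]
  ],
  "squeeze": 60
}}

```text
clock: 13.48
ee_pos: [476.7, -278.7, 31.1]
tcp_rot: [[-0.987, -0.162, 0.002], [-0.162, 0.987, -0.001], [-0.002, -0.001, -1.0]]
force: [-0.9, 0.6, 7.5]
gripper_width: 44.2
grasp_force: 61.3
```

```bash
python3 - <<'E'
from h import *
s=st(); im=get_image("wrist"); save(im,"w7.png",(170,70,470,370),1.9)
E
```

```text
t 13.47 p [ 476.7 -278.7   31.1] yaw_y 9.35 z [ 0.002 -0.001 -1.   ] F [-0.9  0.6  7.5] M [-0.11  0.12 -0.02] w 44.2 g 61.3
```

View pics/w7.png

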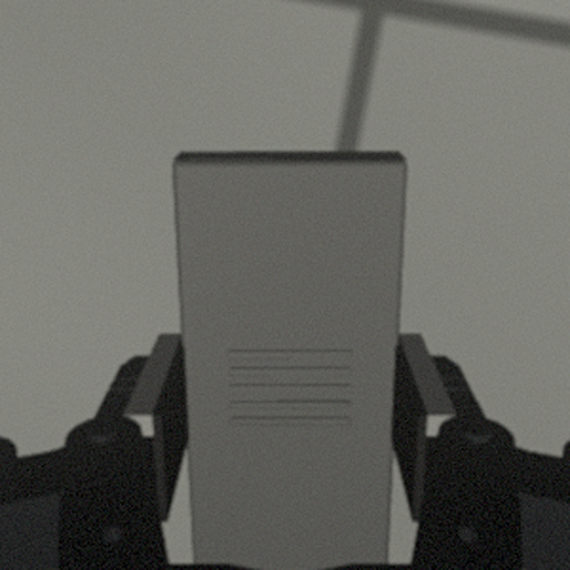

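The cover is gripped squarely: its back edge is at crop row 161 and columns 175-406 are centred between the pads.

```bash
python3 - <<'E'
from h import *
im=get_image("wrist"); s=st(); R=np.array(s["tcp_rot"]); p=np.array(s["ee_pos"])
for q in([175.5,161],[405.5,161],[175.5,157],[405.5,157]):
    P=at(im,[170+q[0]/1.9,70+q[1]/1.9],27); print("cover rear",(R.T@(P-p)).round(1))
# virtual image at w5 pose
C,c=RT(im); Rt=R.T@C; tt=R.T@(c-p)
y=np.radians(-20.23); R5=np.array([[-np.cos(y),-np.sin(y),0],[-np.sin(y),np.cos(y),0],[0,0,-1]]); p5=np.array([596.7,-30.2,191.1])
v=dict(im); v["orientation"]=R5@Rt; v["position"]=p5+R5@tt
px={"near out":[271,142,-47,0],"near in":[271,200,-29,0],"far in":[271.5,382,29,0],"far out":[271.5,433,47,0],
"nearL":[239,170,-38,-10.5],"nearR":[303,170,-38,10.5],"farL":[242,408,38,-10.5],"farR":[301,408,38,10.5],
"pockL":[223,290,0,-15.75],"pockR":[318.5,290,0,15.75],"pock rear":[271,211,-26.75,0],"pock front":[271,369.5,26.75,0]}
for k,q in px.items():
    P=at(v,[200+q[0]/2.2,20+q[1]/2.2],65); print(k,(R5.T@(P-p5)).round(1),"expect rel x",-q[2])
    # battery-insert TCP in this frame:
print("TCP at insert",(R5.T@(np.array([569.3,-19.8,82.2])-p5)).round(1))
E
```

```text
t 13.57 p [ 476.7 -278.7   31.2] yaw_y 9.35 z [ 0.002 -0.001 -1.   ] F [-0.3 -0.5  6.1] M [-0.03  0.12 -0.01] w 44.6 g 61.3
cover rear [ 50.2 -21.3   4.1]
cover rear [50.2 23.5  4. ]
cover rear [ 51.  -21.2   4.1]
cover rear [51.  23.5  4. ]
near out [ 75.9   1.7 126.1] expect rel x 47
near in [ 58.5   1.7 126.1] expect rel x 29
far in [ -1.1   2.  126.1] expect rel x -29
far out [-19.3   2.  126.1] expect rel x -47
nearL [ 67.6  -8.2 126.1] expect rel x 38
nearR [ 67.6  11.7 126.1] expect rel x 38
farL [-10.3  -8.1 126.1] expect rel x -38
farR [-10.3  12.  126.1] expect rel x -38
pockL [ 30.1 -13.8 126.1] expect rel x 0
pockR [ 30.1  17.2 126.1] expect rel x 0
pock rear [ 55.2   1.7 126.1] expect rel x 26.75
pock front [  3.3   1.8 126.1] expect rel x -26.75
TCP at insert [ 29.3   0.3 108.9]
```

Request:
{"name": "play_rows", "arguments": {
  "plan": [
    [[0,0,-0.4,0,0,0,-1],[0,0,-1,0,0,0,-1],[0,0,-1,0,0,0,-1],[-0.538,0.959,0,0,0,0,-1],[-0.538,0.959,0,0,0,0,-1],[-0.538,0.959,0,0,0,0,-1],[-0.538,0.959,0,0,0,0,-1],[-0.538,0.959,0,0,0,0,-1],[0,0,0,0,0,0.92,-1],[0,0,0,0,0,0.92,-1],[0,0,0,0,0,0.92,-1],[0,0,0,0,0,0.92,-1],[0,0,0,0,0,0.92,-1],[0,0,0,0,0,0.92,-1],[0,0,0,0,0,0.92,-1],[0,0,0,0,0,0.92,-1],[0,0,0,0,0,0,-1],[0,0,0,0,0,0,-1]]
  ]
}}

```text
clock: 15.82
ee_pos: [569.5, -19.6, 150.0]
tcp_rot: [[-0.94, 0.342, -0.0], [0.342, 0.94, 0.0], [0.0, -0.0, -1.0]]
force: [0.2, -0.3, -1.1]
gripper_width: 44.4
grasp_force: 61.3
```

```bash
python3 - <<'E'
from h import *
for i in range(4):
    s=st(); im=get_image("wrist")
R=np.array(s["tcp_rot"]); p=np.array(s["ee_pos"])
d=np.array([570.5,-20.3,p[2]])-p; print("delta tool",(R.T@d).round(2))
g=im["pixels"].astype(float)
v=cv2.GaussianBlur(g[60:200,300:340].mean(1),(3,5),0); 
for ch,n in enumerate("BGR"): print(n,[int(x) for x in v[60:120,ch]])
E
```

```text
t 15.82 p [569.5 -19.6 150. ] yaw_y -19.99 z [-0.  0. -1.] F [ 0.2 -0.3 -1.1] M [-0.    0.01 -0.03] w 44.4 g 61.3
t 15.88 p [569.6 -19.7 150. ] yaw_y -20.01 z [-0.  0. -1.] F [-0.4  1.2 -0.1] M [-0.04  0.   -0.03] w 44.3 g 61.3
t 15.93 p [569.6 -19.7 150. ] yaw_y -20.02 z [-0.  0. -1.] F [ 0.1 -0.5 -1.2] M [-0.07  0.02  0.  ] w 44.6 g 61.3
t 15.97 p [569.6 -19.7 150. ] yaw_y -20.04 z [-0.  0. -1.] F [ 0.2 -0.9 -0.1] M [ 0.    0.05 -0.01] w 44.1 g 61.3
delta tool [-1.05 -0.26 -0.  ]
B [96, 96, 97, 96, 96, 96, 97, 96, 96, 96, 96, 96, 96, 97, 99, 104, 108, 110, 108, 102, 95, 95, 103, 114, 127, 138, 148, 152, 142, 115, 81, 58, 50, 54, 65, 80, 95, 105, 111, 114, 115, 115, 115, 115, 115, 115, 115, 115, 115, 115, 115, 114, 114, 115, 115, 114, 114, 114, 115, 115]
G [76, 76, 77, 76, 76, 76, 77, 76, 76, 76, 76, 76, 76, 77, 83, 92, 102, 108, 106, 100, 94, 94, 101, 114, 127, 139, 148, 151, 141, 114, 81, 58, 50, 53, 65, 81, 95, 106, 112, 115, 116, 116, 116, 116, 116, 116, 116, 116, 116, 116, 116, 116, 116, 116, 116, 116, 116, 116, 116, 116]
R [56, 56, 56, 56, 56, 56, 57, 57, 56, 56, 56, 56, 56, 58, 66, 81, 97, 105, 104, 98, 92, 92, 100, 113, 127, 139, 148, 151, 140, 114, 80, 57, 49, 53, 65, 81, 96, 107, 113, 116, 117, 117, 117, 117, 117, 117, 117, 117, 117, 117, 117, 117, 117, 117, 117, 117, 117, 117, 117, 117]
```

```bash
python3 - <<'E'
from h import *
im=get_image("wrist"); s=st(); R=np.array(s["tcp_rot"]); p=np.array(s["ee_pos"])
f=lambda q,z:(R.T@(at(im,q,z)-p)).round(1)
print("slot out",f([320,135],65)-[47,0,0]," nose 64:",f([320,148],64), "cover rear",f([320,154.7],p[2]-4.1)-[49,0,0])
g=im["pixels"].astype(float)
for r0,r1 in((136,139),(141,146)):
    v=cv2.GaussianBlur(g[r0:r1,290:360,2].mean(0).reshape(1,-1),(5,1),0).ravel(); d=np.gradient(v)
    a,b=290+int(np.argmax(d[5:35]))+5,290+35+int(np.argmin(d[35:])); print(a,b,f([a,140],65),f([b,140],65))
E
```

```text
t 16.07 p [569.6 -19.7 150. ] yaw_y -20.06 z [-0. -0. -1.] F [ 0.4  0.1 -1.4] M [-0.03  0.03  0.03] w 44.3 g 61.3
slot out [ 0.7 -0.4 85. ]  nose 64: [39.8 -0.4 86. ] cover rear [ 1.6 -0.1  4.1]
306 338 [44.7 -8.7 85. ] [44.7 10.2 85. ]
306 338 [44.7 -8.7 85. ] [44.7 10.2 85. ]
```

Request:
{"name": "play_rows", "arguments": {
  "plan": [
    [[-0.018,-0.006,0.3,0,0,0,-1],[0,0,0.35,0,0,0,-1],[0,0,0.25,0,0,0,-1],[0,0,0.1,0,0,0,-1],[0,0,0.1,0,0,0,-1],[0,0,0,0,0,0,-1],[0,0,0,0,0,0,-1]]
  ]
}}

```text
clock: 16.95
ee_pos: [570.6, -20.3, 95.4]
tcp_rot: [[-0.939, 0.343, 0.001], [0.343, 0.939, 0.0], [-0.001, 0.0, -1.0]]
force: [-0.4, -0.5, -0.1]
gripper_width: 44.3
grasp_force: 61.3
```

Request:
{"name": "play_rows", "arguments": {
  "plan": [
    [[0,0,0.03,0,0,0,-1],[0,0,0.03,0,0,0,-1],[0,0,0.02,0,0,0,-1],[0,0,0,0,0,0,-1],[0,0,0,0,0,0,-1]]
  ]
}}

```text
clock: 17.58
ee_pos: [570.4, -20.3, 91.1]
tcp_rot: [[-0.939, 0.343, 0.0], [0.343, 0.939, -0.0], [-0.0, 0.0, -1.0]]
force: [-0.1, 0.5, 0.5]
gripper_width: 44.2
grasp_force: 61.5
```

The legs have gone into the slots without contact. Pressing now in small steps.

Request:
{"name": "play_rows", "arguments": {
  "plan": [
    [[0,0,0.02,0,0,0,-1],[0,0,0.02,0,0,0,-1],[0,0,0.02,0,0,0,-1],[0,0,0,0,0,0,-1],[0,0,0,0,0,0,-1]]
  ],
  "squeeze": 90
}}

```text
clock: 18.2
ee_pos: [571.5, -20.6, 89.5]
tcp_rot: [[-0.939, 0.344, 0.003], [0.344, 0.939, 0.0], [-0.003, 0.001, -1.0]]
force: [-1.2, -0.7, 9.8]
gripper_width: 43.2
grasp_force: 95.5
```

Request:
{"name": "play_rows", "arguments": {
  "plan": [
    [[0,0,0.02,0,0,0,-1],[0,0,0.02,0,0,0,-1],[0,0,0,0,0,0,-1]]
  ]
}}

```text
clock: 18.58
ee_pos: [571.3, -20.3, 87.5]
tcp_rot: [[-0.939, 0.343, 0.002], [0.343, 0.939, 0.0], [-0.002, 0.001, -1.0]]
force: [-1.0, 0.4, 10.9]
gripper_width: 43.5
grasp_force: 95.5
```

Request:
{"name": "play_rows", "arguments": {
  "plan": [
    [[0,0,0.02,0,0,0,-1],[0,0,0.02,0,0,0,-1],[0,0,0,0,0,0,-1]]
  ]
}}

```text
clock: 18.95
ee_pos: [570.8, -20.2, 84.0]
tcp_rot: [[-0.939, 0.343, 0.001], [0.343, 0.939, -0.0], [-0.001, 0.0, -1.0]]
force: [2.5, -0.0, -1.5]
gripper_width: 43.4
grasp_force: 94.3
```

The force peaked and then dropped, so the beads are past the catches. Continuing to rim landing.

Request:
{"name": "play_rows", "arguments": {
  "plan": [
    [[0,0,0.02,0,0,0,-1],[0,0,0.02,0,0,0,-1],[0,0,0.02,0,0,0,-1],[0,0,0,0,0,0,-1],[0,0,0,0,0,0,-1]]
  ]
}}

```text
clock: 19.58
ee_pos: [570.3, -20.5, 81.6]
tcp_rot: [[-0.939, 0.344, -0.0], [0.344, 0.939, 0.0], [0.0, 0.0, -1.0]]
force: [-1.7, 0.1, 6.5]
gripper_width: 43.5
grasp_force: 95.0
```

Request:
{"name": "play_rows", "arguments": {
  "plan": [
    [[0,0,0.02,0,0,0,-1],[0,0,0.02,0,0,0,-1],[0,0,0,0,0,0,-1],[0,0,0,0,0,0,-1]]
  ]
}}

```text
clock: 20.08
ee_pos: [570.3, -20.5, 81.5]
tcp_rot: [[-0.939, 0.344, 0.0], [0.344, 0.939, 0.001], [-0.0, 0.001, -1.0]]
force: [-9.6, -0.3, 24.4]
gripper_width: 43.5
grasp_force: 97.0
```

```bash
python3 - <<'E'
from h import *
s=st(); im=get_image("wrist"); g=im["pixels"].astype(float).mean(2)
for c in(275,320,365):
    v=cv2.GaussianBlur(g[130:175,c-8:c+8].mean(1).reshape(-1,1),(1,3),0).ravel(); print(c,[int(x) for x in v])
for n in("side","top"):
    c=get_image(n); print(n,[(o["point"],round(o["conf"],2),at(c,o["point"],77).round(1)) for o in find_in("cover",c)[:4]])
E
```

```text
t 20.07 p [570.3 -20.5  81.5] yaw_y -20.1 z [ 0.     0.001 -1.   ] F [-9.6 -0.3 24.4] M [-0.1   2.19  0.05] w 43.5 g 97.0
275 [92, 92, 92, 92, 92, 92, 92, 92, 92, 93, 92, 91, 91, 92, 93, 93, 94, 94, 89, 78, 66, 60, 59, 65, 79, 97, 113, 125, 131, 133, 133, 133, 133, 133, 133, 133, 132, 132, 132, 133, 133, 132, 132, 132, 132]
320 [91, 91, 91, 91, 92, 92, 91, 92, 93, 93, 93, 93, 93, 93, 93, 93, 93, 93, 89, 78, 66, 59, 58, 64, 79, 99, 116, 127, 134, 135, 135, 135, 134, 135, 135, 135, 134, 134, 134, 135, 135, 134, 134, 134, 134]
365 [91, 92, 92, 92, 91, 91, 92, 91, 91, 91, 91, 91, 92, 92, 92, 92, 93, 92, 88, 76, 64, 58, 59, 66, 82, 101, 118, 130, 136, 136, 136, 136, 136, 136, 136, 136, 136, 136, 136, 136, 136, 136, 136, 136, 136]
side [([309.8, 298.9], 0.8, array([ 304.8, -253. ,   77. ])), ([419.2, 297.2], 0.58, array([ 513.7, -416.2,   77. ])), ([327.6, 198.3], 0.55, array([546.2, -18.1,  77. ]))]
top [([461.4, 208.6], 0.74, array([ 529. , -374.7,   77. ])), ([401.4, 283.3], 0.68, array([ 330.5, -210. ,   77. ]))]
```

Request:
{"name": "play_rows", "arguments": {
  "plan": [
    [[0,0,0.01,0,0,0,-1],[0,0,0,0,0,0,-1],[0,0,0,0,0,0,-1],[0,0,0,0,0,0,-1]]
  ]
}}

```text
clock: 20.82
ee_pos: [570.3, -20.5, 81.4]
tcp_rot: [[-0.939, 0.344, 0.001], [0.344, 0.939, 0.001], [-0.0, 0.001, -1.0]]
force: [-13.0, 0.9, 29.2]
gripper_width: 43.6
grasp_force: 97.5
```

Request:
{"name": "play_rows", "arguments": {
  "plan": [
    [[0.02,0,0,0,0,0,-1],[0,0,0,0,0,0,-1],[0,0,0,0,0,0,-1],[0,0,0,0,0,0,-1]]
  ]
}}

```text
clock: 21.32
ee_pos: [570.3, -20.5, 81.5]
tcp_rot: [[-0.939, 0.344, 0.003], [0.344, 0.939, 0.001], [-0.002, 0.001, -1.0]]
force: [-7.0, -0.0, 25.1]
gripper_width: 43.6
grasp_force: 97.0
```

```bash
python3 - <<'E'
from h import *
s=st(); im=get_image("wrist"); R=np.array(s["tcp_rot"]); p=np.array(s["ee_pos"])
for dz in(-2,-1,0,1,2): print(dz,proj(im,p+R@np.array([50.2,0.,4.1-dz])).round(1))
g=im["pixels"].astype(float).mean(2)
v=cv2.GaussianBlur(g[130:175,300:340].mean(1).reshape(-1,1),(1,3),0).ravel(); print([int(x) for x in v[15:32]])
v=g[165:185,170:470].mean(0); d=np.gradient(cv2.GaussianBlur(v.reshape(1,-1),(5,1),0).ravel()); print(170+np.argsort(-abs(d))[:6], g[100:110,250:390:20].mean(0))
E
```

```text
t 21.32 p [570.3 -20.5  81.5] yaw_y -20.11 z [ 0.003  0.001 -1.   ] F [-7.  -0.  25.1] M [-0.3   1.7   0.11] w 43.6 g 97.0
-2 [[320.3 154.9]]
-1 [[320.3 155.4]]
0 [[320.2 155.9]]
1 [[320.2 156.4]]
2 [[320.2 156.9]]
[92, 93, 93, 89, 78, 66, 60, 61, 68, 81, 98, 115, 127, 133, 135, 135, 135]
[172 171 382 262 381 173] [92.43333333 92.8        91.         92.2        90.53333333 91.36666667
 92.        ]
```

The cover is at its hard stop. TCP z is 81.5 against an expected 81.2, it is level and hasn't slipped in the grip, and the push is 25-29 N, above the snap force. Handing in while holding.

```bash
python3 -c "
from h import *
print(workorder.close_job()); st()"
```

```text
the job is handed in; nothing more can be done
None
the job is handed in; nothing more can be done
```

The battery is in the compartment with its studs at the brass contacts, and the cover is snapped down and still held pressed at about 25 N. I judged the click at both ends from force and height, since the cover hid the catches from the camera. The job was handed in at about 21 s, with nothing else on the bench touched as far as I could tell.

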